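# Take the lid off the wide sweet bin

### The job

The wide sweet bin on the counter is to be refilled. Take its plywood lid by the steel bar at the front, swing it up on its hinge until it stands upright, lift it straight up off the hinge pins, and then lower it, bar uppermost, into the slot of the wooden stand until it rests on the bottom of the slot, and let go of it only then.

Things in the scene. Friction and masses are not known exactly. Their poses are not given: they have to be found in the camera images.
- lid: Loose plywood lid of the wide bin, 0.3 kg, 200 mm wide (y). Origin: middle of its steel grip bar (round, 12 mm thick, 120 mm long along y, open gap of 50 mm between its axis and the panel; can turn between the pads). x: from bar to hinge (panel 6 mm thick, x 50 to 205 mm); z: square to the panel, up when shut. Bar, panel and hinge axis lie in one plane.
- lid_heel (a point): Hinge end of the lid, on the hinge axis, 220 mm from the bar's axis along the lid's x; same axes. Two steel straps (15 mm thick, at y +-58 mm) have slots from 10 mm before to 16 mm beyond this point, open at the far end, the lid's end: 7 mm of play on the pins either way along the lid; with the lid upright, 25 mm of straight lifting frees it.
- bin_hinge (a point): Middle of the hinge axis of the wide bin, 83 mm above the counter, between two fixed 6 mm pins along y. x: level, from the bin's front to its rear; z up. The fixed plywood bin is 145 mm deep, 200 wide, 80 high, its rear wall 24 mm before the axis. Lid shut at the start: bar 220 mm in front, same height. (A bin 110 mm wide, farther out, is not meant.)
- slot (a point): Middle of the bottom of the slot in the fixed wooden stand (base 120 x 220 mm, 90 mm high), 10 mm above the counter. The slot runs along y (200 mm, open ends), is 30 mm wide in x and 60 mm deep; above it two lips flare over 20 mm to about 50 mm; z up. The lid standing in it has its bar 236 mm above this point; let go, it may lean up to 18 degrees.

How it is judged:
On the way, in this order (a step that is already met when the one before it is completed fails the run):
1. the lid stands upright (within 14 degrees), bar up, with its straps still on the hinge pins (distance between lid_heel and bin_hinge below 0.022 m and angle between the x axis of lid and the z axis of bin_hinge, either way round below 0.25 rad and z of lid in the frame of bin_hinge above 0.15 m), for 0.1 s.
2. the lid has been lifted straight up off the pins: still upright, its hinge end over the pins and at least 30 mm above them (z of lid_heel in the frame of bin_hinge above 0.03 m and horizontal distance between lid_heel and bin_hinge below 0.06 m and angle between the x axis of lid and the z axis of bin_hinge, either way round below 0.35 rad).
3. the lid's hinge end is down in the slot of the stand while the fingers still hold the lid (z of lid_heel in the frame of slot below 0.04 m and x of lid_heel in the frame of slot between -0.02 and 0.02 m and horizontal distance between lid_heel and slot below 0.05 m and contact force between the fingers and lid above 0.5 N).
At the end, for the whole second after the job is handed in: The lid stands in the stand, bar up, leaning at most 23 degrees, its hinge end on the bottom of the slot (lid_heel less than 25 mm above it), within 20 mm of the slot's middle plane and within 50 mm of the slot's middle (z of lid_heel in the frame of slot below 0.025 m and x of lid_heel in the frame of slot between -0.02 and 0.02 m and horizontal distance between lid_heel and slot below 0.05 m and angle between the x axis of lid and the z axis of slot, either way round below 0.4 rad and z of lid in the frame of slot above 0.15 m); the robot touches nothing.
It also fails if it takes over 48 s, if anything falls off the work surface, if the arm or the gripper's body presses on something with over 40 N, if the wrist force passes 120 N, or if a joint passes its speed limit or range.

### The arm

A 6-joint arm with a two-finger parallel gripper is mounted at the origin on the work surface. World frame = base frame: x ahead of the robot, y to its left, z up, the work surface at z = 0. Lengths are in m, angles in rad, forces in N, time in s.
With the tool pointing down it reaches from about 0.35 to 1 m from the base axis. Payload 7.1 kg.
Tool frame: the origin (TCP) lies on the centre line of the jaws, within the pads' length; the fingertips stand 25 mm ahead of it and the grasp point (between the pads) lies 6 mm ahead of it; z points along the fingers, y is the line along which they close (so a half turn about z gives the same grasp; the last joint's range is limited). The gripper opens to 85 mm and grips with 20 to 120 N. Pads are 22 mm wide; open, the fingers measure 114 mm over their backs; the gripper's body (76 mm by 85 mm) begins 54 mm behind the grasp point. The pads swing forward as they close: fully open they stand 13 mm farther back than shut.
Start: joints at [-1.301, 0.423, 1.63, -0, 1.089, -0.019], TCP at [0.178, -0.599, 0.256] pointing down, gripper open.
Joint ranges: [-3, 3], [-0.9, 2.11], [0.09, 2.58], [-1.31, 4.45], [0.11, 2.69], [-2.54, 2.54]. Speed limits (rad/s): [2.39, 2.39, 3.01, 3.14, 3.14, 3.14].

### API

Orientations are given as a unit quaternion [x, y, z, w].
In Python, from station import robot gives the robot as it stands.
- The arm moves only by the tool step_arm, never from a script. Its argument "series" is a list of rows, each a list of 3 entries, a list of its own where there are three numbers: the shift along the world's x, y, z in m, then the turn about the world's z in rad, then the gripper's target within -1 to 1 (fully open at 1, half-way at 0, shut at -1). A call has exactly 5 rows; each row is the pose to reach, as a shift and turn from the pose commanded when the call began; what a row does not reach only later rows make up. A row lasts 1/8 s, in which the tool goes at most 62.5 mm and 10.7 degrees, less where a joint would pass 70% of its speed; a pose out of reach is approached as far as the arm can. A call with a gripper value outside its range is refused whole. The fingers move at their own pace and stop on an object; "force" is the grip in N (left out, the last holds). Time passes only in rows, so rows that repeat a pose let the fingers close, or fill a call up. It gives the time, the measured TCP pose, the force, the opening and the grip force at its end, in the units of the state.
- robot.state(): the state, without advancing time (a new reading comes with each control period).
- robot.capture(name): name is "scene" or "top" or "wrist"; returns a dict with "image" (400x640x3 uint8, red, green, blue), "vertical_fov" (degrees; the focal length in pixels is half the picture's height over the tangent of half this angle, whatever the lens; pixels are square), "cx", "cy" (the principal point, pixels), "rvec" (rotation vector, rad) and "tvec" (3), from world to camera coordinates, as OpenCV has them; the wrist camera has in their place "T_tool_cam" (4x4, takes a point from camera to tool coordinates, whose origin is the TCP and whose axes are the flange's). Camera axes: x right, y down, z forward; pixel columns grow to the right and rows downward; lengths in m; the calibration is good to about 2 mm. A picture is of the moment at which its call begins: read the wrist's pose just before it. There is no depth.
- robot.close_job(): hands the job in; it is judged then, once.
The state is a dict: "time": time; "joint_positions": joint angles; "qvel": joint speeds; "effort": joint torques, N m; "position": TCP position; "tcp_rot": TCP orientation; "wrist_force": force on the tool from outside, world axes, zero at the start; "moment": the same for the moment, N m; "finger_gap": opening from 0.0 (shut) to 1.0 (fully open); "grip_force": force on a finger pad.
Only numpy, scipy, OpenCV 4.12 (cv2) and the standard library are available. Lean on these libraries where they do the work, as an engineer would, in place of code of your own. Each camera call takes 0.05 s, during which the arm holds its last target. There are 200 camera calls.

## Working session

There is one attempt and no reset: what is moved stays moved. The work goes in short steps, Python scripts to look and compute and a tool call to move; the robot and the scene stay as the last step left them, time stands still between calls to the robot, and variables do not carry over. Pictures are saved under pics/ and viewed, at most 10 in all, crops included, and the job is handed in when it is done.

Besides the shell and the picture viewer there is one more tool, called after "Request:" by a JSON object that holds its "name" and its "arguments", one argument or row to a line. step_arm: Moves the arm, as the interface text tells. Its arguments: {"type":"object","properties":{"series":{"type":"array","items":{"type":"array"}},"force":{"type":"number"}},"required":["series"]}

```bash
mkdir -p pics
cat > h.py <<'E'
import numpy as np,cv2
from station import robot
def cap(n,f=None):
    c=robot.capture(n)
    if f: cv2.imwrite('pics/'+f,cv2.cvtColor(c['image'],cv2.COLOR_RGB2BGR))
    return c
def KRt(c):
    h=c['image'].shape[0]; f=h/2/np.tan(np.radians(c['vertical_fov'])/2)
    K=np.array([[f,0,c['cx']],[0,f,c['cy']],[0,0,1]])
    return K,cv2.Rodrigues(np.array(c['rvec'],float))[0],np.array(c['tvec'],float).ravel()
def onz(c,px,z):
    K,R,t=KRt(c); o=-R.T@t; out=[]
    for p in np.atleast_2d(px):
        d=R.T@np.linalg.inv(K)@[p[0],p[1],1]; out.append(o+d*(z-o[2])/d[2])
    return np.array(out)
def proj(c,P):
    K,R,t=KRt(c); q=(np.atleast_2d(P)@R.T+t)@K.T; return q[:,:2]/q[:,2:]
E
python3 - <<'E'
from h import *
import pickle
d={n:cap(n,n+'0.png') for n in('top','scene')}
pickle.dump(d,open('c0.pkl','wb'))
for n in d: K,R,t=KRt(d[n]);print(n,{k:v for k,v in d[n].items() if k!='image'},-R.T@t)
s=robot.state();print(s)
E
```

```text
top {'vertical_fov': 44.870622773631545, 'cx': 323.55995145739274, 'cy': 195.51838501795876, 'rvec': array([ 2.11993043, -2.17109911,  0.09778618]), 'tvec': array([0.00957072, 0.51601245, 0.97605686])} [ 0.39501209 -0.03058647  1.03057138]
scene {'vertical_fov': 52.33170971330755, 'cx': 321.18611456112876, 'cy': 206.91971282180285, 'rvec': array([ 1.37785198,  2.09975925, -0.92728521]), 'tvec': array([ 0.22138312, -0.22338631,  1.40252051])} [1.18924863 0.25530844 0.76582048]
{'time': 0.1, 'joint_positions': array([-1.30101551e+00,  4.23776854e-01,  1.63063171e+00,  1.86972496e-05,
        1.08857237e+00, -1.89640092e-02]), 'qvel': array([ 0.00065847, -0.0024749 ,  0.00022204, -0.00062413,  0.00034189,
       -0.00176266]), 'effort': array([-1.17346011e-03, -5.58429408e+01, -2.82444388e+01, -5.26615815e-05,
        2.99427229e-03,  3.56392923e-05]), 'position': array([ 0.17789537, -0.59866463,  0.2556085 ]), 'tcp_rot': array([ 9.89596779e-01,  1.43867069e-01, -7.86087234e-05, -6.89726369e-04]), 'wrist_force': array([-0.11019369,  0.2614209 ,  0.62792781]), 'moment': array([-0.02029489, -0.01087011, -0.0137324 ]), 'grip_force': 0.0, 'finger_gap': 1.0019033382372482}
```

View pics/top0.png

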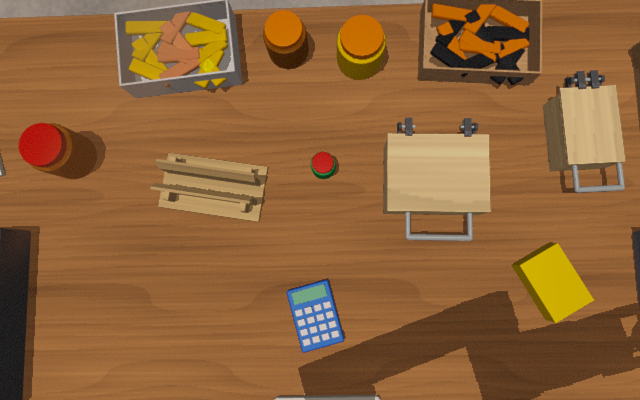

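View pics/scene0.png

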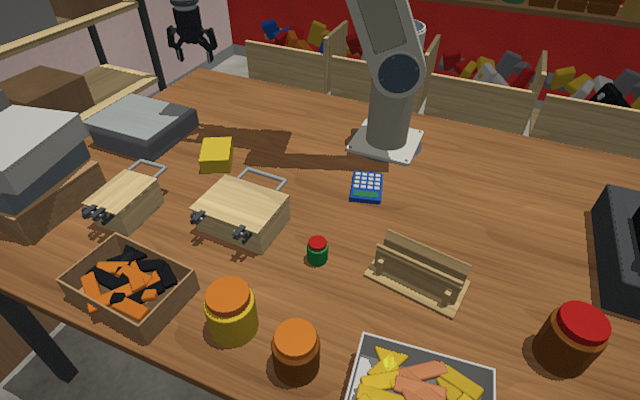

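The top view (up ≈ +x, left ≈ +y) shows the wide bin's lid at (438,173), its bar around (439,239) and pins at about (408,127) and (468,127). The stand is at (213,187), tilted slightly. The scene view agrees, with the wide bin at (240,210) and the stand at (420,272).

Run:
```python
from h import *
import pickle
d=pickle.load(open('c0.pkl','rb'));c=d['top'];im=c['image']
hsv=cv2.cvtColor(im,cv2.COLOR_RGB2HSV)
m=((hsv[...,1]<70)&(hsv[...,2]>90)).astype(np.uint8)
r=np.zeros_like(m);r[230:246,416:463]=m[230:246,416:463]
y,x=np.nonzero(r);p=np.polyfit(x,y,1);print('bar line',p,len(x))
# bar extent incl arms
q=m[205:246,400:480];yy,xx=np.nonzero(q);print('bar x ext',xx.min()+400,xx.max()+400)
e=[(xx.min()+400),(xx.max()+400)]
B=onz(c,[[a,np.polyval(p,a)] for a in e],.083);print('bar ends',B,np.linalg.norm(B[0]-B[1]),'mid',B.mean(0))
# lid panel
w=((hsv[...,2]>170)&(hsv[...,1]<130)&(hsv[...,1]>50)).astype(np.uint8)
def quad(x0,y0,x1,y1,z,mask):
    k=np.zeros_like(mask);k[y0:y1,x0:x1]=mask[y0:y1,x0:x1]
    k=cv2.morphologyEx(k,cv2.MORPH_OPEN,np.ones((5,5)))
    cs=max(cv2.findContours(k,0,1)[0],key=cv2.contourArea)
    b=cv2.boxPoints(cv2.minAreaRect(cs));P=onz(c,b,z);print(b.round(1).tolist());print(P.round(4),[np.linalg.norm(P[i]-P[i-1]).round(4) for i in range(4)],'c',P.mean(0))
quad(375,120,500,225,.086,w)
# dark pins
k=(hsv[...,2]<90);yy,xx=np.nonzero(k[112:140,395:485]);
for lo,hi in((395,425),(450,485)):
    s=(xx+395>=lo)&(xx+395<hi);print('pin',xx[s].mean()+395,yy[s].mean()+112,onz(c,[[xx[s].mean()+395,yy[s].mean()+112]],.083))
A=cv2.resize(im[140:235,140:280],None,fx=5,fy=5,interpolation=2)
A2=cv2.resize(d['scene']['image'][220:325,355:480],None,fx=5,fy=5,interpolation=2)
cv2.imwrite('pics/stand_top.png',A[...,::-1]);cv2.imwrite('pics/stand_scene.png',A2[...,::-1])
```

```text
bar line [3.12758678e-02 2.23205948e+02] 281
bar x ext 405 472
bar ends [[ 0.42683725 -0.16060442  0.083     ]
 [ 0.41981942 -0.28928969  0.083     ]] 0.1288764836858638 mid [ 0.42332833 -0.22494706  0.083     ]
[[386.5, 210.39999389648438], [387.29998779296875, 132.89999389648438], [489.79998779296875, 134.0], [489.0, 211.5]]
[[ 0.4771 -0.1263  0.086 ]
 [ 0.6315 -0.1337  0.086 ]
 [ 0.6233 -0.3353  0.086 ]
 [ 0.4701 -0.3241  0.086 ]] [np.float64(0.1979), np.float64(0.1546), np.float64(0.2017), np.float64(0.1536)] c [ 0.55049468 -0.22985119  0.086     ]
pin 405.3625 126.29375 [[ 0.64469793 -0.17048627  0.083     ]]
pin 468.4728260869565 126.7663043478261 [[ 0.63996894 -0.29519044  0.083     ]]
```

View pics/stand_top.png

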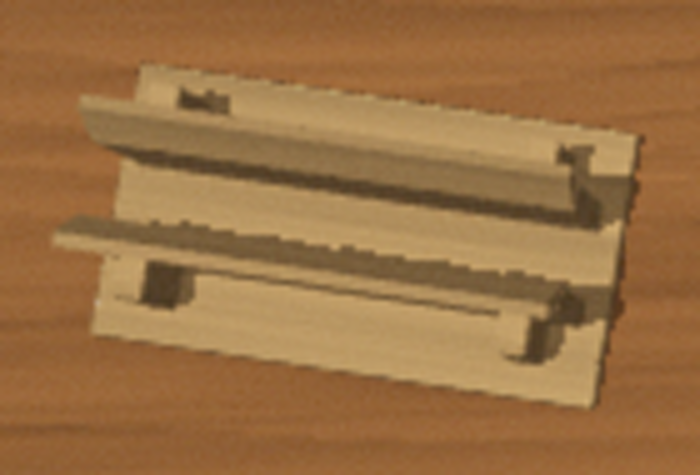

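Run:
```python
from h import *
import pickle
c=pickle.load(open('c0.pkl','rb'))['top']
f=lambda L:np.array(L)/5+140-.4
b=onz(c,f([[145,65],[640,135],[592,408],[95,335]]),.01)
print(b.round(4),[np.linalg.norm(b[i]-b[i-1]).round(3) for i in range(4)],b.mean(0))
l=onz(c,f([[80,97],[598,176],[75,217],[612,290],[52,240],[590,312]]),.09);print(l.round(4))
for a,bb in((b[0],b[1]),(b[3],b[2]),(l[0],l[1]),(l[2],l[3]),(l[4],l[5])): v=a-bb;print('yaw',np.arctan2(-v[0],v[1]))
print('rear/front mid', l[:2].mean(0),l[2:4].mean(0),l[4:].mean(0))
```

```text
[[0.621  0.3317 0.01  ]
 [0.5842 0.1166 0.01  ]
 [0.4674 0.138  0.01  ]
 [0.5038 0.3514 0.01  ]] [np.float64(0.119), np.float64(0.218), np.float64(0.119), np.float64(0.217)] [0.54411972 0.23441641 0.01      ]
[[0.591  0.3293 0.09  ]
 [0.5534 0.1218 0.09  ]
 [0.5426 0.3304 0.09  ]
 [0.5079 0.1166 0.09  ]
 [0.5336 0.3394 0.09  ]
 [0.4995 0.1253 0.09  ]]
yaw -0.16908874181503428
yaw -0.1689746399990084
yaw -0.17904458706763282
yaw -0.16063537272578834
yaw -0.15809350149628573
rear/front mid [0.57220456 0.22558153 0.09      ] [0.52526838 0.22347969 0.09      ] [0.51654486 0.23235944 0.09      ]
```

Request:
{"name": "step_arm", "arguments": {
  "series": [
    [[0.04,0.06,0.02],0.18,-0.1],
    [[0.08,0.12,0.02],0.36,-0.1],
    [[0.12,0.18,0.02],0.54,-0.1],
    [[0.16,0.24,0.02],0.72,-0.1],
    [[0.2,0.3,0.02],0.9,-0.1]
  ],
  "force": 40
}}

```text
time: 0.72
position: [0.3507, -0.3392, 0.2762]
tcp_rot: [0.827, 0.562, 0.0, -0.0]
wrist_force: [0.6, -0.1, -0.2]
finger_gap: 0.45
grip_force: 0.0
```

Request:
{"name": "step_arm", "arguments": {
  "series": [
    [[0.02,0.03,-0.01],0.11,-0.1],
    [[0.045,0.075,-0.03],0.22,-0.1],
    [[0.045,0.075,-0.06],0.34,-0.1],
    [[0.045,0.075,-0.06],0.34,-0.1],
    [[0.045,0.075,-0.06],0.34,-0.1]
  ]
}}

```text
time: 1.35
position: [0.3952, -0.2666, 0.2169]
tcp_rot: [0.723, 0.691, 0.0, 0.0]
wrist_force: [-0.1, -0.2, 0.7]
finger_gap: 0.448
grip_force: 0.0
```

```bash
cat >> h.py <<'E'
from scipy.spatial.transform import Rotation as Ro
def wrist(f=None):
    s=robot.state(); c=cap('wrist',f)
    T=np.eye(4);T[:3,:3]=Ro.from_quat(s['tcp_rot']).as_matrix();T[:3,3]=s['position']
    W=np.linalg.inv(T@np.array(c['T_tool_cam']))
    c['rvec']=cv2.Rodrigues(W[:3,:3])[0];c['tvec']=W[:3,3];return s,c
E
python3 - <<'E'
from h import *
import pickle
s,c=wrist('w1.png');pickle.dump((s,c),open('w1.pkl','wb'));print(s['position'],s['tcp_rot'],s['finger_gap'],s['joint_positions'])
H=np.array([.643,-.233,.083]);u=np.array([.9992,-.04,0]);v=np.array([.04,.9992,0]);B=H-.22*u
print(B,proj(c,[B,B+.06*v,B-.06*v,H-.17*u,H-.17*u+.1*v,H-.17*u-.1*v]).round(1))
E
```

```text
[ 0.39522912 -0.2665788   0.21689705] [7.22821060e-01 6.91035217e-01 3.28080354e-05 2.09157931e-04] 0.44821259947489434 [-6.18356521e-01  2.62474167e-01  1.98271606e+00 -1.83961195e-05
  8.95979237e-01 -5.73389274e-01]
[ 0.423176 -0.2242    0.083   ] [[351.  138.1]
 [353.1  53.7]
 [349.2 211.4]
 [415.9 137.7]
 [428.3 -10.5]
 [406.2 254.8]]
```

View pics/w1.png

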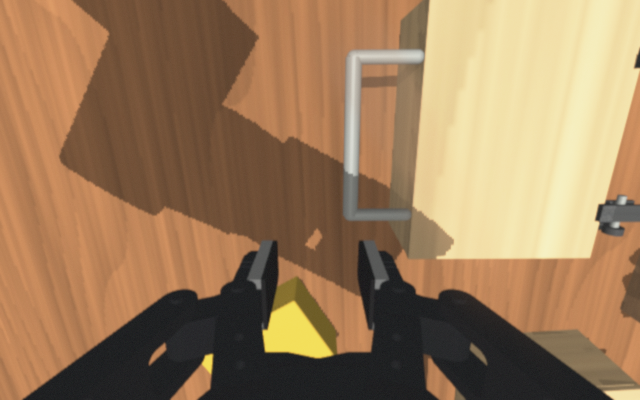

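The wrist view shows the bar from (354,56) to (350,215). The prediction was (353,54) to (349,211), so the hinge and bar estimates hold. Next I descend and grip.

Request:
{"name": "step_arm", "arguments": {
  "series": [
    [[0.028,0.043,-0.01],0.0,-0.1],
    [[0.028,0.043,-0.04],0.0,-0.1],
    [[0.028,0.043,-0.08],0.0,-0.1],
    [[0.028,0.043,-0.11],0.0,-0.1],
    [[0.028,0.043,-0.128],0.0,-0.1]
  ]
}}

```text
time: 2.02
position: [0.4232, -0.2238, 0.0879]
tcp_rot: [0.723, 0.691, 0.0, 0.0]
wrist_force: [0.2, 0.2, 0.3]
finger_gap: 0.448
grip_force: 0.0
```

Request:
{"name": "step_arm", "arguments": {
  "series": [
    [[0,0,0],0.0,-0.1],
    [[0,0,0],0.0,-0.1],
    [[0,0,0],0.0,-1],
    [[0,0,0],0,-1],
    [[0,0,0],0,-1]
  ]
}}

```text
time: 2.65
position: [0.4235, -0.2234, 0.0891]
tcp_rot: [0.722, 0.692, 0.0, 0.001]
wrist_force: [-1.6, -0.8, 5.6]
finger_gap: 0.125
grip_force: 38.9
```

Run:
```python
from h import *
s=robot.state()
for k in('position','wrist_force','moment','finger_gap','grip_force'):print(k,s[k])
```

```text
position [ 0.42353377 -0.22338061  0.08906229]
wrist_force [-1.61266272 -0.77009031  5.58717375]
moment [-0.09898812  0.13044254 -0.04016354]
finger_gap 0.1250795035778268
grip_force 38.94438922405243
```

Request:
{"name": "step_arm", "arguments": {
  "series": [
    [[0.001,0,0.017],0,-1],
    [[0.003,0,0.034],0,-1],
    [[0.006,0,0.051],0,-1],
    [[0.011,0,0.068],0,-1],
    [[0.017,-0.001,0.084],0,-1]
  ]
}}

```text
time: 3.28
position: [0.4395, -0.2236, 0.1726]
tcp_rot: [0.722, 0.692, -0.0, -0.001]
wrist_force: [0.9, 0.7, -3.6]
finger_gap: 0.124
grip_force: 38.8
```

Request:
{"name": "step_arm", "arguments": {
  "series": [
    [[0.007,0,0.016],0,-1],
    [[0.016,-0.001,0.031],0,-1],
    [[0.025,-0.001,0.045],0,-1],
    [[0.036,-0.001,0.059],0,-1],
    [[0.048,-0.002,0.071],0,-1]
  ]
}}

```text
time: 3.9
position: [0.4887, -0.2259, 0.2439]
tcp_rot: [0.722, 0.692, -0.0, -0.0]
wrist_force: [0.3, 0.6, -3.7]
finger_gap: 0.119
grip_force: 38.9
```

Request:
{"name": "step_arm", "arguments": {
  "series": [
    [[0.012,0,0.012],0,-1],
    [[0.026,-0.001,0.023],0,-1],
    [[0.04,-0.001,0.033],0,-1],
    [[0.055,-0.002,0.041],0,-1],
    [[0.071,-0.003,0.048],0,-1]
  ]
}}

```text
time: 4.53
position: [0.5597, -0.2288, 0.2918]
tcp_rot: [0.722, 0.692, -0.0, -0.001]
wrist_force: [-2.3, 1.1, 0.4]
finger_gap: 0.122
grip_force: 39.1
```

Request:
{"name": "step_arm", "arguments": {
  "series": [
    [[0.016,0,0.006],0,-1],
    [[0.033,-0.001,0.011],0,-1],
    [[0.05,-0.002,0.014],0,-1],
    [[0.067,-0.002,0.016],0,-1],
    [[0.084,-0.003,0.017],0,-1]
  ]
}}

```text
time: 5.15
position: [0.6442, -0.2319, 0.3094]
tcp_rot: [0.722, 0.692, 0.0, 0.0]
wrist_force: [-1.9, 0.7, -2.0]
finger_gap: 0.123
grip_force: 39.7
```

Request:
{"name": "step_arm", "arguments": {
  "series": [
    [[0,0,0],0,-1],
    [[0,0,0],0,-1],
    [[0,0,0],0,-1],
    [[0,0,0],0,-1],
    [[0,0,0],0,-1]
  ]
}}

```text
time: 5.78
position: [0.643, -0.2319, 0.3093]
tcp_rot: [0.722, 0.692, 0.0, 0.0]
wrist_force: [0.4, 1.6, 5.4]
finger_gap: 0.12
grip_force: 40.4
```

Run:
```python
from h import *
c=cap('scene','s2.png');c2=cap('top')
im=np.vstack([c['image'][60:280,120:420],c2['image'][60:280,340:640]]);cv2.imwrite('pics/s2c.png',cv2.resize(im,None,fx=1.3,fy=1.3)[...,::-1])
s=robot.state();print(s['position'],s['wrist_force'],s['joint_positions'])
```

```text
[ 0.6429604  -0.23193365  0.3092957 ] [-0.22538751  1.53154676  5.64998173] [-3.63741367e-01  4.60250295e-01  1.44322838e+00  3.42742608e-04
  1.23705454e+00 -3.21669557e-01]
```

View pics/s2c.png

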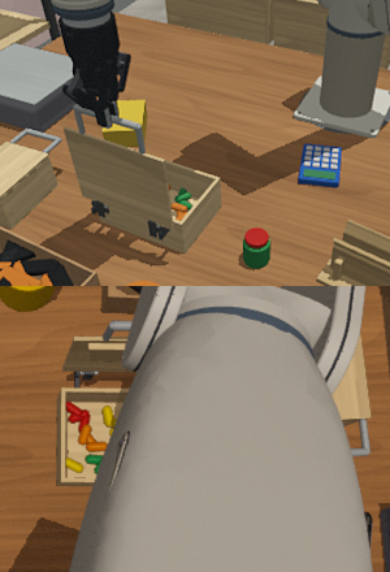

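The lid stands upright on the pins in the scene crop, held by its bar. Next I lift it straight up.

Request:
{"name": "step_arm", "arguments": {
  "series": [
    [[0,0,0.015],0,-1],
    [[0,0,0.03],0,-1],
    [[0,0,0.05],0,-1],
    [[0,0,0.07],0,-1],
    [[0,0,0.1],0,-1]
  ]
}}

```text
time: 6.5
position: [0.6429, -0.2319, 0.4094]
tcp_rot: [0.722, 0.692, -0.0, -0.0]
wrist_force: [0.2, -0.3, -4.6]
finger_gap: 0.117
grip_force: 39.5
```

Request:
{"name": "step_arm", "arguments": {
  "series": [
    [[0,0,0],0,-1],
    [[0,0,0],0,-1],
    [[0,0,0],0,-1],
    [[-0.01,0.02,0],0,-1],
    [[-0.02,0.04,0],0,-1]
  ]
}}

```text
time: 7.12
position: [0.6224, -0.1913, 0.4069]
tcp_rot: [0.722, 0.692, -0.0, -0.001]
wrist_force: [0.1, -0.7, -3.3]
finger_gap: 0.122
grip_force: 39.5
```

Run:
```python
from h import *
c=cap('scene');s,w=wrist()
im=np.vstack([c['image'][20:240,100:420],w['image'][180:400,160:480]]);cv2.imwrite('pics/s3c.png',cv2.resize(im,None,fx=1.3,fy=1.3)[...,::-1])
print(s['position'],s['wrist_force'],s['moment'])
```

```text
[ 0.62132139 -0.18882969  0.40740407] [-1.92656624  2.38439849 -3.98533661] [0.39030274 0.28566462 0.11293264]
```

View pics/s3c.png

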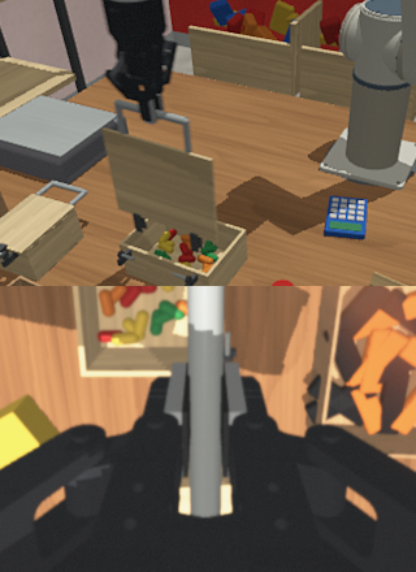

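The lid hangs upright above the bin, clear of the pins, with the bar still in the pads. Next I carry it to the stand.

Request:
{"name": "step_arm", "arguments": {
  "series": [
    [[-0.005,0.025,0],-0.01,-1],
    [[-0.01,0.055,0],-0.02,-1],
    [[-0.016,0.085,0],-0.03,-1],
    [[-0.021,0.115,0],-0.04,-1],
    [[-0.027,0.145,0],-0.05,-1]
  ]
}}

```text
time: 7.85
position: [0.596, -0.0462, 0.4082]
tcp_rot: [0.739, 0.674, 0.0, 0.0]
wrist_force: [0.2, 0.4, -3.7]
finger_gap: 0.118
grip_force: 39.5
```

Request:
{"name": "step_arm", "arguments": {
  "series": [
    [[-0.006,0.03,0],-0.01,-1],
    [[-0.012,0.06,0],-0.02,-1],
    [[-0.017,0.09,0],-0.03,-1],
    [[-0.022,0.12,0],-0.04,-1],
    [[-0.028,0.15,0],-0.05,-1]
  ]
}}

```text
time: 8.48
position: [0.568, 0.1039, 0.4083]
tcp_rot: [0.756, 0.655, 0.0, 0.0]
wrist_force: [1.0, 0.1, -3.5]
finger_gap: 0.122
grip_force: 39.5
```

Request:
{"name": "step_arm", "arguments": {
  "series": [
    [[-0.006,0.03,0],-0.01,-1],
    [[-0.012,0.06,0],-0.02,-1],
    [[-0.017,0.09,0],-0.026,-1],
    [[-0.021,0.115,0],-0.026,-1],
    [[-0.024,0.131,0],-0.026,-1]
  ]
}}

```text
time: 9.1
position: [0.5439, 0.2351, 0.4082]
tcp_rot: [0.764, 0.646, 0.0, 0.0]
wrist_force: [0.3, 0.0, -3.4]
finger_gap: 0.121
grip_force: 39.5
```

Request:
{"name": "step_arm", "arguments": {
  "series": [
    [[0,0,-0.01],0,-1],
    [[0,0,-0.02],0,-1],
    [[0,0,-0.03],0,-1],
    [[0,0,-0.03],0,-1],
    [[0,0,-0.03],0,-1]
  ]
}}

```text
time: 9.72
position: [0.5443, 0.2337, 0.3784]
tcp_rot: [0.764, 0.645, 0.0, 0.0]
wrist_force: [-0.0, 0.1, -3.4]
finger_gap: 0.119
grip_force: 39.5
```

Run:
```python
from h import *
import pickle
c=cap('scene');t=cap('top');s,w=wrist();pickle.dump((c,t,s,w),open('p4.pkl','wb'))
im=np.hstack([c['image'][100:340,300:540],w['image'][100:340,130:510]]);cv2.imwrite('pics/s4c.png',cv2.resize(im,None,fx=1.29,fy=1.29)[...,::-1])
print(s['position'],s['tcp_rot'],s['wrist_force'],s['time'])
S=np.array([.544,.234,.01]);u=np.array([.986,-.168,0]);v=np.array([.168,.986,0]);z=np.array([0,0,1])
P=[S+a*u+b*v+.08*z for a in(-.025,.025) for b in(-.1,.1)]
print('wrist lips',proj(w,P).round(0).tolist(),'scene',proj(c,P).round(0).tolist())
B=np.r_[s['position'][:2],s['position'][2]-.006]
Q=[B-.236*z+k*.0655*v for k in(-1,1)]+[B-.205*z+k*.1*v for k in(-1,1)]+[B-.05*z+k*.1*v for k in(-1,1)]
print('heel pred scene',proj(c,Q).round(0).tolist())
```

```text
[0.54436021 0.23392142 0.37875967] [7.64006944e-01 6.45207867e-01 4.17351237e-04 1.53739617e-04] [-0.75891352  0.68551482 -4.68882603] 9.825
wrist lips [[299.0, 231.0], [296.0, 73.0], [335.0, 231.0], [338.0, 73.0]] scene [[387.0, 230.0], [471.0, 266.0], [377.0, 243.0], [463.0, 282.0]]
heel pred scene [[398.0, 228.0], [456.0, 252.0], [386.0, 211.0], [477.0, 249.0], [395.0, 152.0], [501.0, 189.0]]
```

View pics/s4c.png

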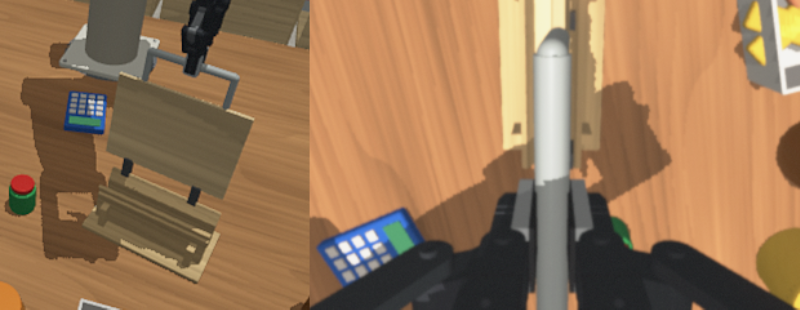

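The lid hangs nearly vertical over the stand. In the wrist view the lips end near full-picture columns 299 and 335, with the bar midway between them, which matches the prediction. Next I lower it.

Request:
{"name": "step_arm", "arguments": {
  "series": [
    [[0,0,-0.015],0,-1],
    [[0,0,-0.03],0,-1],
    [[0,0,-0.045],0,-1],
    [[0,0,-0.055],0,-1],
    [[0,0,-0.065],0,-1]
  ]
}}

```text
time: 10.5
position: [0.544, 0.234, 0.3125]
tcp_rot: [0.764, 0.645, -0.0, -0.0]
wrist_force: [-0.2, -0.8, -2.7]
finger_gap: 0.119
grip_force: 39.6
```

Request:
{"name": "step_arm", "arguments": {
  "series": [
    [[0,0,-0.01],0,-1],
    [[0,0,-0.02],0,-1],
    [[0,0,-0.03],0,-1],
    [[0,0,-0.04],0,-1],
    [[0,0,-0.045],0,-1]
  ]
}}

```text
time: 11.12
position: [0.5439, 0.2339, 0.2674]
tcp_rot: [0.764, 0.645, -0.0, -0.0]
wrist_force: [-0.4, -0.1, -3.7]
finger_gap: 0.121
grip_force: 39.6
```

Request:
{"name": "step_arm", "arguments": {
  "series": [
    [[0,0,-0.005],0,-1],
    [[0,0,-0.01],0,-1],
    [[0,0,-0.014],0,-1],
    [[0,0,-0.014],0,-1],
    [[0,0,-0.014],0,-1]
  ]
}}

```text
time: 11.75
position: [0.5475, 0.2344, 0.259]
tcp_rot: [0.764, 0.645, 0.004, 0.002]
wrist_force: [-0.9, -4.8, 19.1]
finger_gap: 0.119
grip_force: 42.1
```

Run:
```python
from h import *
c=cap('scene');s,w=wrist()
im=np.hstack([c['image'][140:340,300:540],w['image'][100:300,180:460]]);cv2.imwrite('pics/s5c.png',cv2.resize(im,None,fx=1.5,fy=1.5)[...,::-1])
print(s['position'],s['tcp_rot'],s['wrist_force'],s['moment'],s['time'])
z=np.array([0,0,1]);v=np.array([.168,.986,0])
B=np.r_[s['position'][:2],.246]
Q=[B-.05*z+k*.1*v for k in(-1,1)]+[B+k*.06*v for k in (-1,1)]
print('crop pred',((proj(c,Q)-[300,140])*1.5).round(0).tolist())
```

```text
[0.54745887 0.23438306 0.25894222] [0.7639069  0.64530832 0.00428057 0.00225868] [ 0.4182178  -5.130268   19.22287916] [-0.74164635 -0.01390436 -0.09275823] 11.8
crop pred [[131.0, 94.0], [271.0, 150.0], [162.0, 77.0], [250.0, 110.0]]
```

View pics/s5c.png

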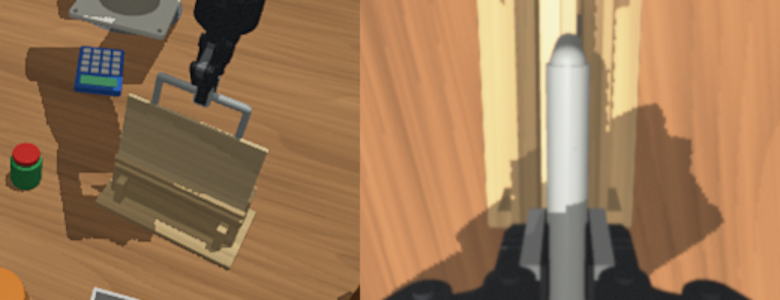

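The bar ends sit at crop (160,77) and (249,106), against a prediction of (162,77) and (250,110) for a seated lid. With 19 N upward on the tool, the lid is on the slot bottom. I'll ease the load, open, and withdraw upward.

Request:
{"name": "step_arm", "arguments": {
  "series": [
    [[0,0,0.002],0,-1],
    [[0,0,0.003],0,-1],
    [[0,0,0.003],0,-1],
    [[0,0,0.003],0,-0.6],
    [[0,0,0.003],0,-0.5]
  ],
  "force": 20
}}

```text
time: 12.48
position: [0.5439, 0.234, 0.257]
tcp_rot: [0.764, 0.645, -0.0, -0.0]
wrist_force: [0.5, 0.3, -0.7]
finger_gap: 0.247
grip_force: 0.0
```

Request:
{"name": "step_arm", "arguments": {
  "series": [
    [[0,0,0],0,-0.4],
    [[0,0,0],0,-0.2],
    [[0,0,0],0,0.2],
    [[0,0,0],0,0.6],
    [[0,0,0],0,1]
  ]
}}

```text
time: 13.1
position: [0.5441, 0.234, 0.2573]
tcp_rot: [0.764, 0.645, -0.0, -0.0]
wrist_force: [-0.4, -0.1, 0.5]
finger_gap: 0.978
grip_force: 0.0
```

Run:
```python
from h import *
c=cap('scene');s,w=wrist()
im=np.hstack([c['image'][140:340,300:540],w['image'][100:300,180:460]]);cv2.imwrite('pics/s6c.png',cv2.resize(im,None,fx=1.5,fy=1.5)[...,::-1])
print(s['position'],s['wrist_force'],s['moment'],s['time'],s['finger_gap'])
```

```text
[0.54409814 0.23399568 0.25730365] [0.40190741 0.54269685 0.9066626 ] [-0.00063999 -0.00186968 -0.0248444 ] 13.15 0.9965355748767131
```

View pics/s6c.png

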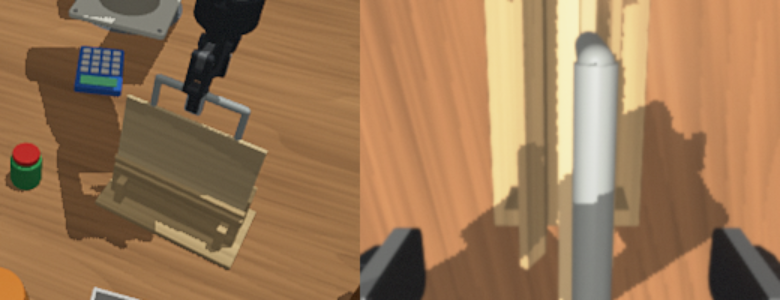

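The lid stands in the slot, nearly upright, with the bar free between the open pads (wrist crop, bar at about column 595). I withdraw straight up.

Request:
{"name": "step_arm", "arguments": {
  "series": [
    [[0,0,0.01],0,1],
    [[0,0,0.03],0,1],
    [[0,0,0.06],0,1],
    [[0,0,0.09],0,1],
    [[0,0,0.12],0,1]
  ]
}}

```text
time: 13.82
position: [0.5441, 0.234, 0.3791]
tcp_rot: [0.764, 0.645, 0.0, 0.0]
wrist_force: [0.4, 0.4, -0.9]
finger_gap: 0.998
grip_force: 0.0
```

Request:
{"name": "step_arm", "arguments": {
  "series": [
    [[0,0,0.02],0,1],
    [[0,0,0.02],0,1],
    [[0,0,0.02],0,1],
    [[0,0,0.02],0,1],
    [[0,0,0.02],0,1]
  ]
}}

```text
time: 14.45
position: [0.5438, 0.2339, 0.3964]
tcp_rot: [0.764, 0.645, -0.001, -0.0]
wrist_force: [-0.3, 0.2, 1.3]
finger_gap: 0.998
grip_force: 0.0
```

Run:
```python
from h import *
c=cap('scene');s,w=wrist()
im=np.hstack([c['image'][140:340,300:540],w['image'][100:300,180:460]]);cv2.imwrite('pics/s7c.png',cv2.resize(im,None,fx=1.5,fy=1.5)[...,::-1])
print(s['position'],s['wrist_force'],s['time'])
```

```text
[0.54392341 0.23391181 0.3965835 ] [-0.776274   -0.29032273 -0.33043837] 14.5
```

View pics/s7c.png

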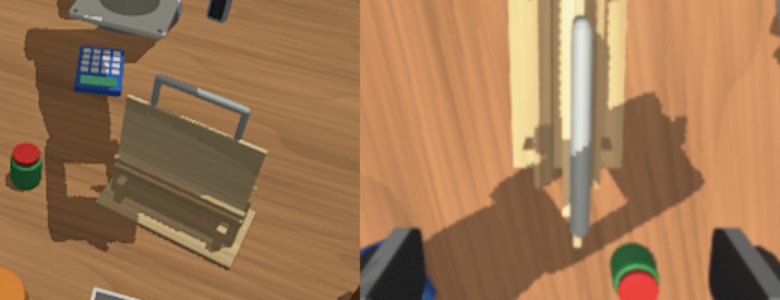

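The lid stands on its own in the slot, and the gripper is well clear above it.

```bash
python3 -c "
from station import robot
print(robot.close_job())"
```

```text
the job is handed in; nothing more can be done
None
```

The lid was swung upright, lifted off the hinge pins, lowered into the stand's slot and released standing there; the job is handed in at about 14.5 s, but no verdict was returned.

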